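Put the jar-sealing set together in the divided tray

TASK

Make up the jar-sealing set in the three-bay tray: one jar, the stack of white lids and the lid-sealing key, each standing upright on the floor of its own bay. The pepper mill and the crock are in the way there and must change places with the key and the lids: stand the mill upright in the middle of the round cork trivet and the crock in the middle of the square tile (the wooden board is free for setting something down on the way). One jar is already in the tray, so add no other: leave all the jars where they stand, and tip nothing over.

Things in the scene. Friction and masses are not known exactly. Their poses are not given: they have to be found in the camera images.
- tray: Low wooden tray, fixed, 136 x 316 mm, three bays in a row along its y axis. Origin at the centre of its underside, z up. Bay centres at x = 0, y = -102, 0, +102 mm; each bay 126 mm in x, 97 to 102 mm in y. Floor at z = 6 mm; outer walls and two dividers 5 mm thick, tops at z = 18 mm. At the start mill, crock and one jar fill the bays in any order.
- trivet: Round cork trivet, fixed, 104 mm across, 8 mm thick. Origin at the centre of its underside, z up. At the start the key or the lid stack stands on it.
- tile: Square white ceramic tile, fixed, 100 x 100 mm, 8 mm thick. Origin at the centre of its underside, z up. At the start the lid stack or the key stands on it.
- board: Small wooden cutting board, fixed, 100 mm in x by 130 mm in y, 8 mm thick, with a 32 mm wide handle that runs on to y = +95 mm. Origin at the centre of its underside, z up. Nothing stands on it at the start: the free spot.
- key: Steel lid-sealing key standing upright, 96 mm tall, loose, about 0.3 kg: a round steel bell 72 mm across and 20 mm high, a thin stem, and on top a black round handle 28 mm across from 60 to 96 mm height, made to be gripped from above. A roller arm sticks out along its x axis to 45 mm from the axis, below 46 mm height. Origin at the centre of its underside, z up. 
- lids: Stack of five white plastic jar lids that lift and move as one piece: a cylinder 62 mm across, 53 mm tall, loose, about 0.09 kg. Origin at the centre of its underside, z up. 
- mill: Dark wooden pepper mill, 117 mm tall, loose, about 0.18 kg: foot 52 mm across up to 16 mm height, then a straight body 42 mm across from 26 to 98 mm height, small steel ball on top. Origin at the centre of its underside, z up. 
- crock: Small open blue-glazed ceramic crock, 62 mm across, 72 mm tall, straight outside from 12 mm height up, wall 5 mm, loose, about 0.3 kg. Origin at the centre of its underside, z up. 
- jar_in: Small glass jar with a steel lid, 54 mm across, 85 mm tall, loose; the one that stands in the tray at the start. Origin at the centre of its underside, z up. 
- jar_b: A second, same jar, standing on the bare shelf outside the tray, loose; to be left alone. A third same jar, not listed, also stands on the bare shelf, farther from the robot than the tray; leave it too. Origin at the centre of its underside, z up. 
There are look-alikes about, which are no part of the job. Of the things like the tile, leave any that is green or purple; of the rest the larger one is meant.

How it is judged (in metres and radians):
At the end, for the whole second after the job is handed in: Key, lid stack and the tray's own jar each stand upright (within 7 degrees) on the tray's floor, one to a bay; the mill stands upright on the trivet and the crock upright on the tile, each within 15 mm of its centre; the second jar stands within 20 mm of where it was; all are released and at rest (angle between each of key, lids, jar_in, mill, crock, jar_b's own z axis and vertical below 0.12 rad and linear speed of each of key, lids, jar_in, mill, crock, jar_b below 0.02 m/s and angular speed of each of key, lids, jar_in, mill, crock, jar_b below 0.2 rad/s and x of key in the frame of tray between -0.06 and 0.06 m and y of key in the frame of tray between -0.152 and 0.152 m and z of key in the frame of tray between 0.002 and 0.01 m and x of lids in the frame of tray between -0.06 and 0.06 m and y of lids in the frame of tray between -0.152 and 0.152 m and z of lids in the frame of tray between 0.002 and 0.01 m and x of jar_in in the frame of tray between -0.06 and 0.06 m and y of jar_in in the frame of tray between -0.152 and 0.152 m and z of jar_in in the frame of tray between 0.002 and 0.01 m and horizontal distance between mill and trivet below 0.015 m and z of mill in the frame of trivet between 0.004 and 0.012 m and horizontal distance between crock and tile below 0.015 m and z of crock in the frame of tile between 0.004 and 0.012 m and distance of jar_b from where it was at the start of the episode below 0.02 m); the robot touches nothing.
It fails at once if one of the set, the mill, the crock or a listed jar is tipped over (angle between any of key, lids, mill, crock, jar_in, jar_b's own z axis and vertical above 0.7 rad).
It fails at once if the second jar, outside the tray, is moved more than 20 mm (distance of jar_b from where it was at the start of the episode above 0.02 m).
It fails at once if the tray's own jar is taken up or moved out of its bay (distance of jar_in from where it was at the start of the episode above 0.04 m).
It also fails if it takes over 120 s, if anything falls off the work surface, if the arm or the gripper's body presses on something with over 40 N, if the wrist force passes 120 N, or if a joint passes its speed limit or range.

ROBOT

A 6-joint arm with a two-finger parallel gripper is mounted at the origin on the work surface. World frame = base frame: x ahead of the robot, y to its left, z up, the work surface at z = 0. Lengths are in mm, angles in rad, forces in N, time in s.
With the tool pointing down it reaches from about 275 to 825 mm from the base axis. Payload 4.9 kg.
Tool frame: the origin (TCP) lies at the very end of the fingers, on their centre line; the grasp point (between the pads) lies 19 mm behind it; z points along the fingers, y is the line along which they close (so a half turn about z gives the same grasp; the last joint's range is limited). The gripper opens to 85 mm and grips with 20 to 120 N. Pads are 22 mm wide; open, the fingers measure 114 mm over their backs; the gripper's body (76 mm by 85 mm) begins 54 mm behind the grasp point. The pads swing forward as they close: fully open they stand 13 mm farther back than shut.
Start: joints at [-1.415, 0.326, -0.193, 1.052, 0, 1.437], TCP at [157.18, -527.08, 231.281] pointing down, gripper open.
Joint ranges: [-2.65, 2.65], [-0.97, 1.79], [-1.3, 1.35], [-1.93, 2.1], [-1.47, 1.37], [-3.14, 3.14]. Speed limits (rad/s): [2.57, 2.57, 3.14, 3.14, 3.14, 3.14].

INTERFACE

Orientations are given as [roll, pitch, yaw] about the fixed x, y, z axes, in that order (R = Rz(yaw) Ry(pitch) Rx(roll)).
In Python, from bench import bot, solve_ik, imaging gives the robot as it stands. Calls block until the motion is done:
- bot.move_ptp(position, orientation): joint-space move of the TCP to a pose.
- bot.movel(position, rot=None, max_speed=150, threshold=None): straight line of the TCP; rot=None keeps the orientation; max_speed is the mean speed in mm/s. With threshold (N) it stops when the force on the tool has changed by that much, and returns True; else False.
- bot.move_j(angles): joint-space move.
- bot.grip(opening, effort=None): opening from 0.0 (shut) to 1.0 (fully open); effort is the grip in N (None keeps the last); returns when the fingers have stopped.
- bot.dwell(seconds).
- solve_ik(position, orientation): joint angles nearest the present ones, or None.
- bot.get_state(): the state.
- imaging.capture(name): name is "scene" or "side" or "wrist"; returns the picture (400x640x3 uint8, blue, green, red); there is no depth.
- imaging.camera_model(name): a dict with "K" (3x3 intrinsics, pixels), "k1" (the pictures are not rectified: a ray, as slopes to the right and down, at radius r is drawn at 1 + k1 r^2 times it, then the intrinsics apply), "position" and "rotation" of the camera in the world. Camera axes: x right, y up, looking along -z (the intrinsics and any distortion apply to the point x, -y, -z); pixel columns grow to the right and rows downward; lengths in mm; the calibration is good to about 2 mm. A picture is of the moment at which its call begins: read the wrist's pose just before it. camera_model takes no time and is no camera call; for the wrist camera it gives the pose at the moment of the call.
A pose or a line that the arm cannot do raises bot.IKError and nothing moves.
- bot.sign_off(): hands the job in; it is judged then, once.
The state is a dict: "t": time; "qpos": joint angles; "joint_velocities": joint speeds; "effort": joint torques, N m; "tcp_pos": TCP position; "orientation": TCP orientation; "contact_force": force on the tool from outside, world axes, zero at the start; "wrist_torque": the same for the moment, N m; "opening": opening from 0.0 (shut) to 1.0 (fully open); "gripper_force": force on a finger pad.
Only numpy, scipy, OpenCV 4.12 (cv2) and the standard library are available. Lean on these libraries where they do the work, as an engineer would, in place of code of your own. Each camera call takes 0.05 s, during which the arm holds its last target. There are 200 camera calls.

## Working session

There is one attempt and no reset: what is moved stays moved. The work goes in short steps, each a Python script; the robot and the scene stay as the last script left them, time stands still between calls to the robot, and variables do not carry over. Pictures are saved under pics/ and viewed, at most 14 in all, crops included, and the job is handed in when it is done.

```bash
ls; mkdir -p pics; python3 - <<'E'
from bench import bot, imaging
import cv2
for n in ("scene","side"):
    cv2.imwrite(f"pics/{n}0.png",imaging.capture(n))
    m=imaging.camera_model(n);print(n,m)
print(bot.get_state()["t"])
E
```

```text
pics
scene {'K': array([[395.55879058,   0.        , 321.78035809],
       [  0.        , 395.55879058, 200.01209255],
       [  0.        ,   0.        ,   1.        ]]), 'k1': -0.06400843324319182, 'position': array([887.63419715, 895.13932512, 961.92924562]), 'rotation': array([ 0.79450353, -0.01962402,  2.70037731])}
side {'K': array([[365.87707435,   0.        , 317.97536901],
       [  0.        , 365.87707435, 201.2199792 ],
       [  0.        ,   0.        ,   1.        ]]), 'k1': -0.03439739370917919, 'position': array([197.15683218, 711.20876129, 731.09647967]), 'rotation': array([ 0.81927914,  0.01023165, -2.75258071])}
0.1
```

View pics/scene0.png

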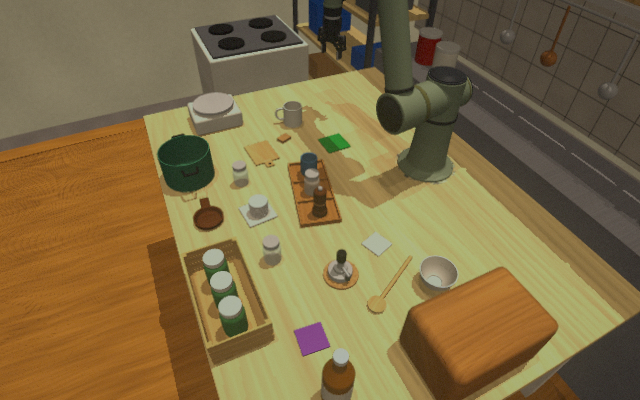

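View pics/side0.png

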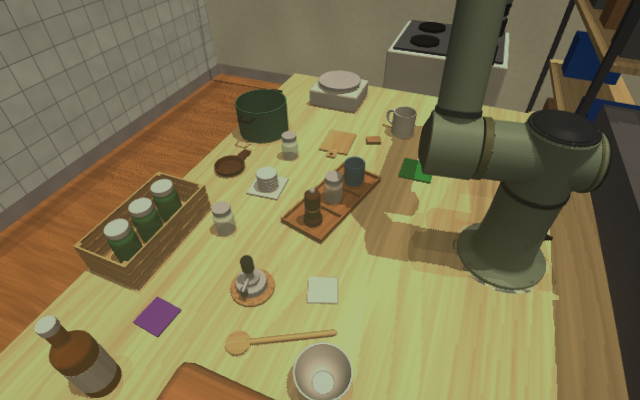

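The tray at scene (313,192) holds the crock (308,163), a jar (311,180) and the mill (320,203). The key is on the trivet (341,272) and the board is free at (262,152).

Tile candidates in the scene view:
- (258,210): white, holding the lids.
- (376,244): white, empty and smaller.
- (334,143): green, excluded.
- (312,338): purple, excluded.

The one under the lids looks like the larger white tile. I'll measure it and confirm in a crop.

```bash
cat > h.py <<'E'
import numpy as np, cv2
from scipy.spatial.transform import Rotation as R
from bench import bot, solve_ik, imaging
def Rm(r):
    return R.from_euler('xyz',r).as_matrix() if np.size(r)==3 else np.array(r)
def ray(m,uv):
    D=np.array([m["k1"],0,0,0,0.])
    # r drawn at (1+k1 r^2)
    p=cv2.undistortPoints(np.array([[uv]],float),m["K"],D)[0,0]
    return np.array(m["position"]),Rm(m["rotation"])@np.array([p[0],-p[1],-1])
def at_z(m,uv,z):
    o,d=ray(m,uv); return (o+d*(z-o[2])/d[2])[:2]
def proj(m,P):
    c=(np.atleast_2d(P)-m["position"])@Rm(m["rotation"])
    p=np.c_[c[:,0]/-c[:,2],-c[:,1]/-c[:,2]]; r2=(p**2).sum(1,keepdims=True)
    p=p*(1+m["k1"]*r2); K=m["K"]
    return p*[K[0,0],K[1,1]]+[K[0,2],K[1,2]]
E
python3 - <<'E'
from h import *
s=imaging.camera_model("scene");d=imaging.camera_model("side")
L={"tile/lidtop":((258,202),(266,172),61),"keytop":((341,254),(247,262),104),"milltop":((320,187),(312,190),123),"crocktop":((308,156),(355,162),78),
"jar_in top":((311,173),(333,177),91),"board":((262,152),(338,142),8),"jar1top":((240,165),(289,136),85),"jar2top":((271,241),(222,209),85),"small":((376,244),(323,290),4),"base":((425,165),(500,255),0)}
for k,(a,b,z) in L.items(): print(k,at_z(s,a,z).round(),at_z(d,b,z).round())
a=cv2.imread("pics/scene0.png")[120:300,200:410];b=cv2.imread("pics/side0.png")[120:310,200:420]
f=lambda i:cv2.resize(i,(400,360),interpolation=cv2.INTER_CUBIC)
cv2.imwrite("pics/crop1.png",np.hstack([f(a),f(b)]))
E
```

```text
tile/lidtop [672.  -3.] [665. -10.]
keytop [541. 323.] [527. 325.]
milltop [488.  75.] [479.  79.]
crocktop [ 436. -136.] [ 431. -130.]
jar_in top [471. -32.] [462. -26.]
board [ 555. -314.] [ 548. -309.]
jar1top [ 676. -178.] [ 668. -175.]
jar2top [695. 187.] [682. 191.]
small [383. 267.] [374. 268.]
base [5. 6.] [-3.  4.]
```

View pics/crop1.png

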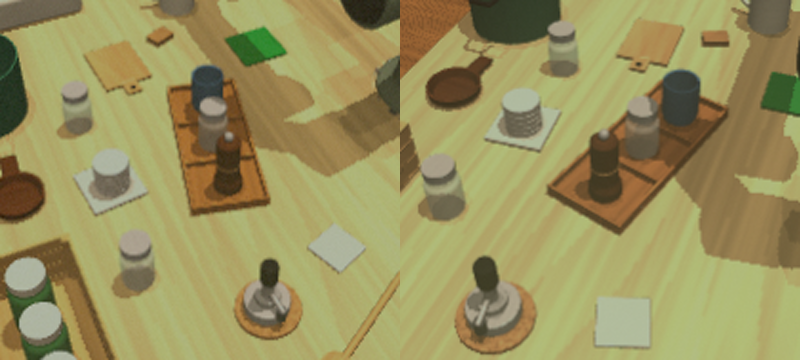

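The crop confirms that the lids stand on the larger white tile. The empty white one at (376,244) is smaller. Next I'll take closer looks with the wrist camera.

```bash
python3 - <<'E'
from h import *
import pickle
print(bot.get_state()["orientation"])
T={"board":(530,-300),"tray":(460,-25),"tile":(640,-10),"triv":(515,320)}
out=[];M={}
for n,(x,y) in T.items():
    yaw=np.arctan2(y,x)
    bot.move_ptp([x-40*np.cos(yaw),y-40*np.sin(yaw),330],[np.pi,0,yaw])
    bot.dwell(.2)
    m=imaging.camera_model("wrist");i=imaging.capture("wrist");M[n]=m
    cv2.imwrite(f"pics/w_{n}.png",i);out.append(cv2.resize(i,(400,250),interpolation=cv2.INTER_AREA))
    print(n,m["position"].round(),np.array(bot.get_state()["qpos"]).round(2),proj(m,[x,y,8]).round())
pickle.dump(M,open("M.pkl","wb"))
print(m["K"],m["k1"],bot.get_state()["t"])
cv2.imwrite("pics/m1.png",np.vstack([np.hstack(out[:2]),np.hstack(out[2:])]))
E
```

```text
[-3.14004979e+00 -2.13233422e-04  2.89827642e-01]
board [ 560. -318.  473.] [-0.65  0.32  0.05  1.3  -0.    3.01] [[314. 129.]]
tray [495. -28. 473.] [-0.23  0.03 -0.3   1.24 -0.    2.97] [[314. 129.]]
tile [674. -11. 475.] [-0.14  0.38  0.14  1.33 -0.    3.02] [[314. 128.]]
triv [545. 337. 473.] [ 0.42  0.32  0.04  1.3  -0.    3.01] [[314. 128.]]
[[282.85366979   0.         315.1293416 ]
 [  0.         282.85366979 193.1531497 ]
 [  0.           0.           1.        ]] -0.03870676278938675 5.725
```

View pics/m1.png

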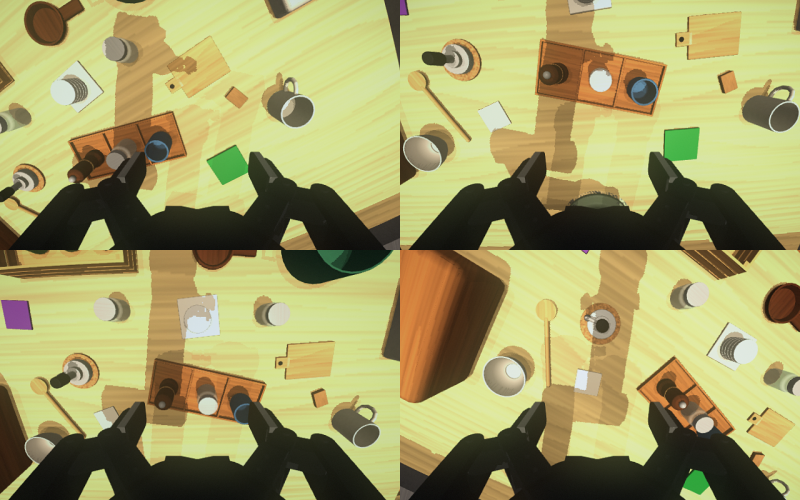

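Montage, full-resolution wrist pixels: board seen right of centre in its view, tray around (320,122), tile around (318,105) and trivet around (322,115). I'll enlarge the crops to read corners.

```bash
python3 - <<'E'
import cv2, numpy as np
o=[]
for n,(x,y) in {"board":(240,40),"tray":(212,45),"tile":(220,30),"triv":(220,35)}.items():
    o.append(cv2.resize(cv2.imread(f"pics/w_{n}.png")[y:y+150,x:x+200] if n!="tray" else cv2.imread(f"pics/w_{n}.png")[y:y+162,x:x+216],(400,300),interpolation=cv2.INTER_CUBIC))
cv2.imwrite("pics/c2.png",np.vstack([np.hstack(o[:2]),np.hstack(o[2:])]))
E
```

```text
(no output)
```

View pics/c2.png

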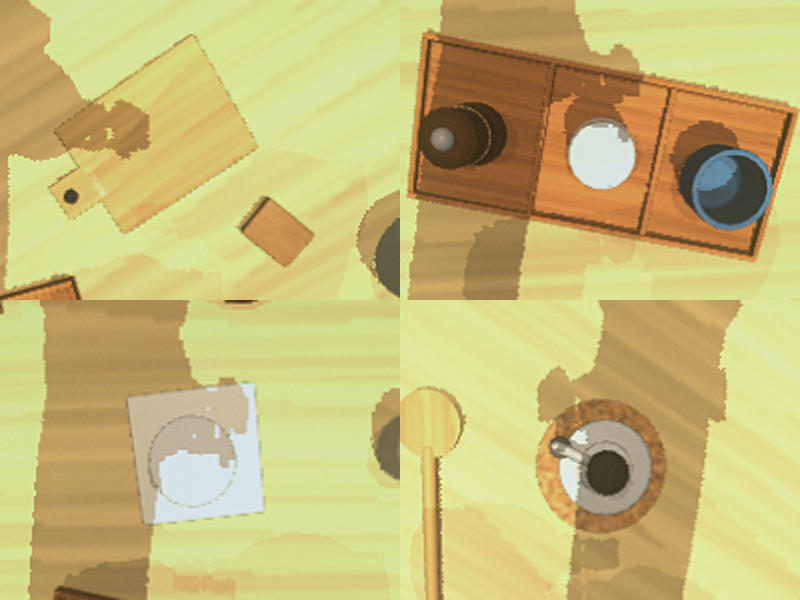

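```bash
python3 - <<'E'
from h import *
import pickle
M=pickle.load(open("M.pkl","rb"))
O={"board":(240,40,2),"tray":(212,45,400/216),"tile":(220,30,2),"triv":(220,35,2)}
def P(n,u,v,z):
    x,y,s=O[n]; return at_z(M[n],(x+u/s,y+v/s),z)
def quad(n,c,z):
    q=np.array([P(n,u,v,z) for u,v in c]); print(n,"ctr",q.mean(0).round(1),"sides",np.linalg.norm(np.roll(q,-1,0)-q,axis=1).round(),"ang",[np.degrees(np.arctan2(*(b-a)[::-1])).round(1) for a,b in zip(q,np.roll(q,-1,0))]);return q
quad("board",[(193,35),(257,147),(125,233),(55,131)],8)
quad("tray",[(24,32),(397,107),(355,258),(10,196)],18)
quad("tile",[(128,97),(254,82),(264,212),(146,224)],8)
for l,n,u,v,z in [("lids","tile",192,161,61),("trivet","triv",201,166,8),("key","triv",207,173,104),("arm","triv",157,147,40),("crock","tray",332,189,78),("jar","tray",201,155,91),("mill","tray",41,139,119),("trivL","triv",137,166,8),("trivR","triv",265,166,8),("crockL","tray",291,189,78),("crockR","tray",373,189,78)]:
    print(l,P(n,u,v,z).round(1))
s=imaging.camera_model("scene")
for p in ([487,75,120],[541,323,104]): print(proj(s,p))
E
```

```text
board ctr [ 552.8 -321. ] sides [ 97. 126.  98. 128.] ang [np.float64(-176.9), np.float64(93.6), np.float64(4.2), np.float64(-86.5)]
tray ctr [463.7 -34. ] sides [312. 133. 312. 134.] ang [np.float64(-103.8), np.float64(166.5), np.float64(76.4), np.float64(-13.4)]
tile ctr [671.6 -17.7] sides [98. 99. 97. 98.] ang [np.float64(-84.5), np.float64(-174.4), np.float64(94.9), np.float64(6.0)]
lids [668.2 -12.7]
trivet [534.4 319.9]
key [535.  317.9]
arm [529.6 355.8]
crock [ 434.8 -131.9]
jar [466.2 -34.2]
mill [484.7  70.9]
trivL [507.5 363.3]
trivR [561.3 276.5]
crockL [ 436.4 -100.9]
crockR [ 433.2 -163.1]
[[320.35018902 187.68574414]]
[[340.95572031 253.87520626]]
```

The measured sizes match the given ones: tray 312×133, tile 98, board 97×127, and the scene camera agrees within a few mm. The order will be:
1. Crock to the board.
2. Key to the crock's bay.
3. Mill to the trivet.
4. Lids to the mill's bay.
5. Crock to the tile.

I'll start with the first two moves.

```bash
cat >> h.py <<'E'
LIFT=150
def yawfix(xy,yaw):   # choose the half turn that suits joint 6
    j1=np.arctan2(xy[1],xy[0])-.15
    while yaw<j1+.15: yaw+=2*np.pi
    while yaw>j1+2*np.pi-.15: yaw-=2*np.pi
    return yaw
def pick(xy,tz,yaw,op,effort):
    o=[np.pi,0,yaw]
    bot.grip(op)
    bot.move_ptp([*xy,tz+110],o)
    bot.movel([*xy,tz],max_speed=100)
    bot.grip(0.0,effort)
    s=bot.get_state(); print("grip",round(s["opening"],3),np.round(s["gripper_force"],1),np.round(s["tcp_pos"],1))
    bot.movel([*xy,tz+LIFT],max_speed=150)
    s=bot.get_state(); print("lifted",round(s["opening"],3),np.round(s["contact_force"],1))
def place(xy,tz,yaw,op):
    o=[np.pi,0,yaw]; z0=bot.get_state()["tcp_pos"][2]
    bot.movel([*xy,max(z0,tz+LIFT)-5],rot=o,max_speed=200)
    bot.movel([*xy,tz+10],max_speed=120)
    hit=bot.movel([*xy,tz-4],max_speed=20,threshold=4)
    s=bot.get_state(); print("down",hit,np.round(s["tcp_pos"],1),"want z",tz,np.round(s["contact_force"],1))
    bot.grip(op)
    bot.movel([*xy,tz+130],max_speed=150)
    print("t",bot.get_state()["t"])
TY=np.radians(76.3)
E
python3 - <<'E'
from h import *
c=(434.8,-131.9)
pick(c,37,TY,1.0,40)
place((552.8,-321),39,TY,1.0)
E
```

```text
grip 0.717 42.8 [ 435.1 -132.1   37.8]
lifted 0.722 [-1.   0.4 -3. ]
down True [ 552.9 -321.1   39.8] want z 39 [-0.6  0.4  4.1]
t 14.8417
```

```bash
python3 - <<'E'
from h import *
r=np.radians
pick((534.8,318.5),65,r(188.3),0.65,50)
place((439.5,-133.1),63.5,r(256.3),0.65)
i=imaging.capture("side"); j=imaging.capture("scene")
f=lambda i:cv2.resize(i,(400,360),interpolation=cv2.INTER_CUBIC)
cv2.imwrite("pics/c3.png",np.hstack([f(j[120:300,200:410]),f(i[120:310,200:420])]))
E
```

```text
grip 0.313 49.3 [535.4 318.7  65.8]
lifted 0.316 [ 0.2 -0.9 -2.5]
down True [ 439.6 -133.2   63.8] want z 63.5 [0.5 0.1 4.5]
t 25.9667
```

View pics/c3.png

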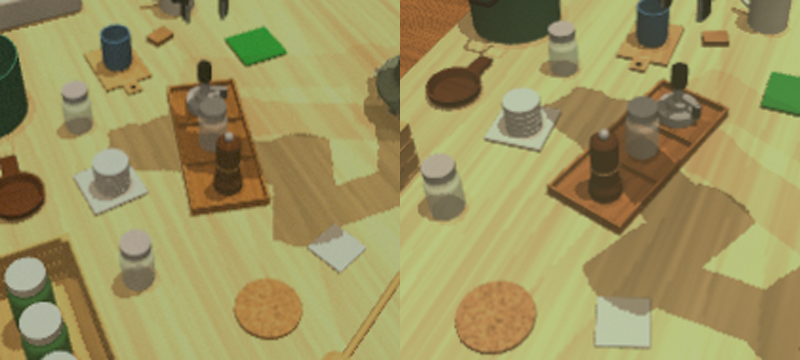

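In the crop the crock stands on the board at (116,48), the key is upright in the tray's far bay at (206,90), and the trivet is clear. I'll move the mill next, then the lids.

```bash
python3 - <<'E'
from h import *
m=(484.7,70.9)
pick(m,62,TY,0.85,35)
place((534.4,319.9),64,yawfix((534,320),TY),0.85)
pick((668.2,-12.7),25,np.radians(96),1.0,25)
place((487.9,65.1),23,TY,1.0)
bot.move_ptp([450,-200,300],[np.pi,0,TY])
i=imaging.capture("side"); j=imaging.capture("scene")
f=lambda i:cv2.resize(i,(400,360),interpolation=cv2.INTER_CUBIC)
cv2.imwrite("pics/c4.png",np.hstack([f(j[120:300,200:410]),f(i[120:310,200:420])]))
E
```

```text
grip 0.482 35.3 [485.3  70.9  62.6]
lifted 0.481 [ 1.  -0.2 -2.4]
down True [534.5 320.   64.7] want z 64 [-1.  -0.8  5.1]
t 36.8083
grip 0.723 27.5 [668.8 -12.7  25.9]
lifted 0.715 [-0.5 -0.3 -0.8]
down True [488.1  65.1  23.7] want z 23 [ 0.  -0.3  2.8]
t 45.5167
```

View pics/c4.png

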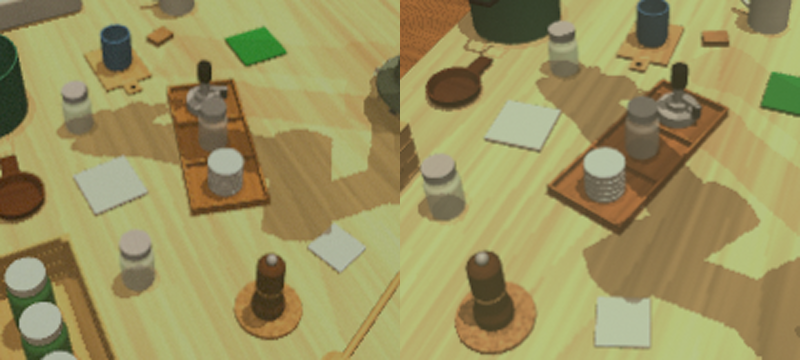

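The mill stands on the trivet at (268,285) and the lids are in their bay at (226,172). The tile at (110,185) is now clear. Last comes the crock, then wrist checks from above.

```bash
python3 - <<'E'
from h import *
pick((552.8,-321),39,TY,1.0,40)
place((671.6,-17.7),39,TY,1.0)
import pickle
M={}
o=[]
for n,(x,y) in {"tray":(460,-25),"tile":(640,-10),"triv":(515,320)}.items():
    yaw=np.arctan2(y,x)
    bot.move_ptp([x-40*np.cos(yaw),y-40*np.sin(yaw),330],[np.pi,0,yaw]); bot.dwell(.2)
    M[n]=imaging.camera_model("wrist"); i=imaging.capture("wrist")
    o.append(cv2.resize(i[30:180,220:420],(400,300),interpolation=cv2.INTER_CUBIC))
pickle.dump(M,open("M2.pkl","wb"))
o.append(cv2.resize(imaging.capture("scene")[120:300,190:430],(400,300)))
cv2.imwrite("pics/c5.png",np.vstack([np.hstack(o[:2]),np.hstack(o[2:])]))
print(bot.get_state()["t"])
E
```

```text
grip 0.722 43.9 [ 553.1 -321.3   40. ]
lifted 0.717 [-0.3 -0.3 -3.4]
down True [671.7 -17.6  40.1] want z 39 [-1.1  0.6  3.5]
t 55.575
59.55
```

View pics/c5.png

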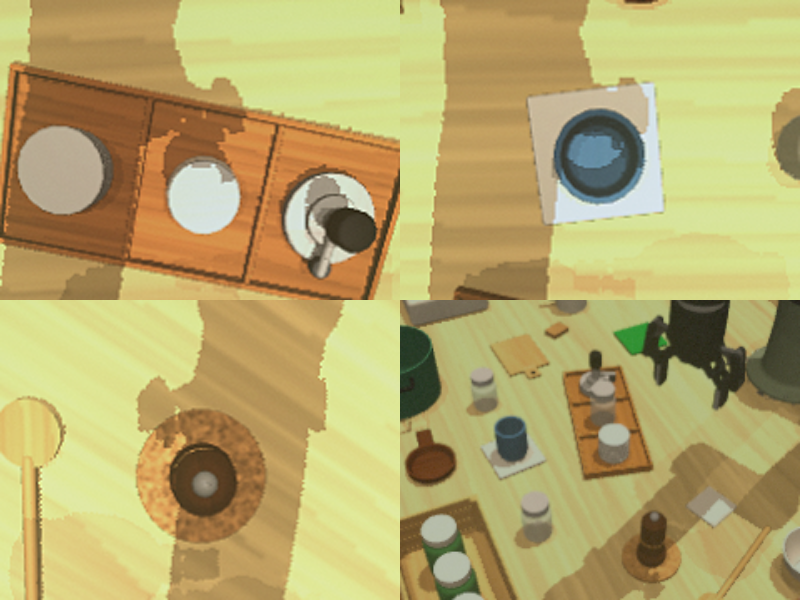

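In the crop, the lids, jar and key each sit inside their own bay. The crock at (599,157) is on the tile and the mill at (204,480) is centred on the trivet. I'll do a quick numeric check, then sign off.

```bash
python3 - <<'E'
from h import *
import pickle
M=pickle.load(open("M2.pkl","rb"))
P=lambda n,u,v,z: at_z(M[n],(220+u/2,30+v/2),z)
c=P("tile",199,157,80)-np.mean([P("tile",*p,8) for p in [(128,97),(254,82),(264,212),(146,224)]],0)
m=P("triv",205,184,121)-P("triv",201,176,8)
print(c,m)
if max(np.linalg.norm(c),np.linalg.norm(m))<10: print(bot.sign_off())
E
```

```text
[-0.66386012  0.38770925] [-0.06690069 -0.35628379]
the job is handed in; nothing more can be done
None
```

The job is handed in: key, lids and the tray's own jar stand in their own bays, the mill and crock measure within 1 mm of the trivet and tile centres, and I left all the jars where they stood (about 60 s of the 120 s used).

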